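# Open the dryer's junction box

### The arm

A 6-joint arm with a two-finger parallel gripper is mounted at the origin on a cart in front of the work surface, level with it; the furniture and walls round the work are solid. World frame = base frame: x ahead of the robot, y to its left, z up, the work surface at z = 0. Lengths are in m, angles in rad, forces in N, time in s.
With the tool pointing down it reaches from about 0.25 to 0.775 m from the base axis. Payload 4 kg.
Tool frame: the origin (TCP) lies on the centre line of the jaws, within the pads' length; the fingertips stand 8 mm ahead of it and the grasp point (between the pads) lies 11 mm behind it; z points along the fingers, y is the line along which they close (so a half turn about z gives the same grasp; the last joint's range is limited). The gripper opens to 85 mm and grips with 20 to 120 N. Pads are 22 mm wide; open, the fingers measure 114 mm over their backs; the gripper's body (76 mm by 85 mm) begins 54 mm behind the grasp point. The pads swing forward as they close: fully open they stand 13 mm farther back than shut.
Start: joints at [-1.305, 0.087, 1.371, -0, 1.684, -0.103], TCP at [0.198, -0.513, 0.239] pointing down, gripper open.
Joint ranges: [-3.1, 3.1], [-0.76, 2.03], [0.27, 2.55], [-1.08, 4.22], [0.17, 2.65], [-2.57, 2.57]. Speed limits (rad/s): [2.79, 2.79, 3.14, 3.14, 3.14, 3.14].

### API

Orientations are given as a unit quaternion [w, x, y, z].
In Python, from plant import telemetry, get_image, calibration, arm gives the robot as it stands. The module is installed in compiled form; this text tells all that it offers.
- The arm moves only by the tool jog_arm, never from a script. Its argument "increments" is a list of rows, each a list of 5 numbers: the finger opening in mm, from 0 to 85.4, then the shift along the tool's x, y, z in mm, then the turn about the tool's z in rad. A call has 1 to 12 rows; each row is the pose to reach, as a shift and turn from the pose commanded when the call began, along the tool's axes at that moment; what a row does not reach only later rows make up. A row lasts 1/8 s, in which the tool goes at most 62.5 mm and 10.7 degrees, less where a joint would pass 70% of its speed; a pose out of reach is approached as far as the arm can. A call with a gripper value outside its range is refused whole. The fingers move at their own pace and stop on an object; "force" is the grip in N (left out, the last holds). Time passes only in rows, so rows that repeat a pose let the fingers close. It gives the time, the measured TCP pose, the force, the opening and the grip force at its end, in the units of the state.
- telemetry.read_state(): the state, without advancing time (a new reading comes with each control period).
- get_image(name): name is "scene" or "side" or "wrist"; returns the picture (480x640x3 uint8, red, green, blue); there is no depth.
- calibration(name): a dict with "K" (3x3 intrinsics, pixels), "world_from_camera" (4x4, takes a point from camera to world coordinates). Camera axes: x right, y down, z forward; pixel columns grow to the right and rows downward; lengths in m; the calibration is good to about 2 mm. A picture is of the moment at which its call begins: read the wrist's pose just before it. calibration takes no time and is no camera call; for the wrist camera it gives the pose at the moment of the call.
- arm.hand_in(): hands the job in; it is judged then, once.
The state is a dict: "t": time; "joint_positions": joint angles; "joint_vel": joint speeds; "joint_torque": joint torques, N m; "tool_pos": TCP position; "eef_rot": TCP orientation; "wrist_force": force on the tool from outside, world axes, zero at the start; "ft_torque": the same for the moment, N m; "gripper_width": finger opening in m; "gripper_force": force on a finger pad.
Only numpy, scipy, OpenCV 4.12 (cv2) and the standard library are available. Lean on these libraries where they do the work, as an engineer would, in place of code of your own. Each camera call takes 0.05 s, during which the arm holds its last target. There are 200 camera calls.

### The job

The dryer's wiring terminals are to be inspected. Lift the loose cover off the two pins of the oblong junction box and lay it gently, flat and grip bar upward, on the floor of the empty metal tray. Leave the smaller square box closed, its cover where it is.

Things in the scene. Friction and masses are not known exactly. Their poses are not given: they have to be found in the camera images.
- oblong_box: Oblong junction box, grey plastic, 124 (x) x 90 (y) x 45 mm high, open at the top, fixed to the worktop. Two upright steel pins, 7 mm thick, on its long middle line at x = +46 and -46 mm, rise 15 mm above its rim. Origin: centre of the underside; x along the long side, z up. Two stub glands stick out 12 mm from its +y side.
- oblong_cover_grip (a point): Centre of the grip bar of the oblong box's loose white cover, about 0.12 kg: plate 120 (x) x 86 (y) x 5 mm, its two 13 mm holes loose over the pins, resting on the rim; 20 mm up clears the pins. The bar stands mid-plate, 56 long (x), 16 thick (y), 32 mm high: grip it across y. This point: 16 mm below the bar's top, 16 above the plate's top face, 21 above its underside. z up.
- tray: Empty shallow tray of sheet aluminium, 180 (x) x 150 (y) mm outside, rim 20 mm high, walls and floor 3 mm thick, fixed to the worktop. Origin: centre of the underside; x along the long side, z up.
- square_cover_grip (a point): Centre of the grip bar of the other cover, a white square plate 76 x 76 x 5 mm with a bar 34 long (x), 16 thick (y), 32 mm high, on the smaller square grey box (80 x 80 x 45 mm high, two pins in opposite corners). To be left alone. This point lies 21 mm above the plate's underside.

How it is judged:
By the outcome, as a careful person would: the job done as asked, in the order asked, and still so for the second after the job is handed in, with the robot touching nothing.
It also fails if it takes over 40 s, if anything falls off the work surface, if the arm or the gripper's body presses on something with over 40 N, if the wrist force passes 120 N, or if a joint passes its speed limit or range.

## Working session

There is one attempt and no reset: what is moved stays moved. The work goes in short steps, Python scripts to look and compute and a tool call to move; the robot and the scene stay as the last step left them, time stands still between calls to the robot, and variables do not carry over. Pictures are saved under pics/ and viewed, at most 10 in all, crops included, and the job is handed in when it is done.

Besides the shell and the picture viewer there is one more tool, called after "Call:" as name([rows], argument=value, ...), one row to a line, values as JSON. jog_arm: Moves the arm, as the interface text tells. Its arguments: {"type":"object","properties":{"increments":{"type":"array"},"force":{"type":"number"}},"required":["increments"]}

```bash
mkdir -p pics
python3 - <<'E'
from plant import telemetry,get_image,calibration
import cv2,numpy as np
s=telemetry.read_state();print(s)
for n in("scene","side","wrist"):
    c=calibration(n);print(n,c["K"].round(1).tolist(),c["world_from_camera"].round(4).tolist())
    cv2.imwrite(f"pics/{n}0.png",get_image(n)[:,:,::-1])
E
```

```text
{'t': 0.0, 'joint_positions': array([-1.30510002e+00,  8.79605412e-02,  1.37229176e+00,  2.09423623e-05,
        1.68356448e+00, -1.03121568e-01]), 'joint_vel': array([ 0.00111484, -0.00124071, -0.00085138,  0.00052892, -0.00037476,
       -0.00039068]), 'joint_torque': array([-4.64074492e-04, -3.51868486e+01, -3.13271677e+01, -2.04208523e-04,
        1.08691570e-02,  4.16608998e-06]), 'tool_pos': array([ 0.19814642, -0.51255325,  0.23811703]), 'eef_rot': array([-1.10923680e-03,  9.83043981e-01,  1.83366558e-01, -7.99256128e-05]), 'wrist_force': array([-0.29062319,  0.00447859, -0.95042202]), 'ft_torque': array([-0.00247408, -0.03129381,  0.00683337]), 'gripper_force': 0.0, 'gripper_width': 0.08511932333349614}
scene [[527.2, 0.0, 333.2], [0.0, 527.2, 242.9], [0.0, 0.0, 1.0]] [[-0.9508, -0.2061, 0.2314, 0.239], [-0.309, 0.5748, -0.7577, 0.8203], [0.0232, -0.7919, -0.6102, 0.738], [0.0, 0.0, 0.0, 1.0]]
side [[528.0, 0.0, 321.0], [0.0, 528.0, 232.9], [0.0, 0.0, 1.0]] [[-0.8473, 0.4701, -0.2472, 0.734], [0.5311, 0.7516, -0.3911, 0.4086], [0.0019, -0.4627, -0.8865, 1.0555], [0.0, 0.0, 0.0, 1.0]]
wrist [[364.3, 0.0, 318.7], [0.0, 364.3, 240.3], [0.0, 0.0, 1.0]] [[0.3592, -0.8862, -0.2928, 0.2741], [-0.9333, -0.3415, -0.1114, -0.4836], [-0.0012, 0.3133, -0.9497, 0.374], [0.0, 0.0, 0.0, 1.0]]
```

View pics/scene0.png

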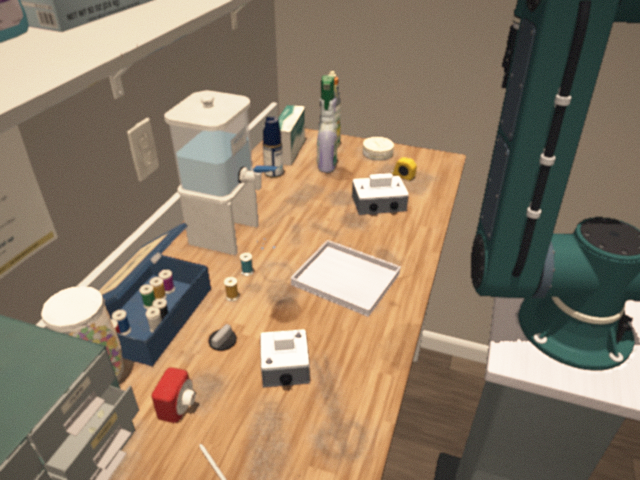

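View pics/side0.png

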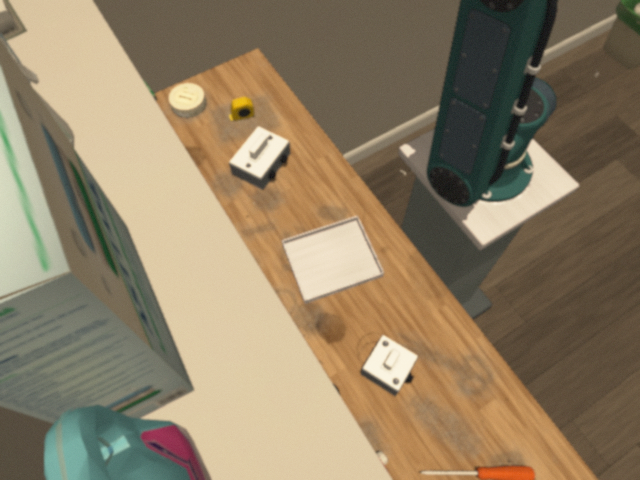

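Scene: the oblong box is at about (380,190), the tray at (347,275) and the square box at (285,355). Side: the oblong cover bar is at (262,147), the tray at (332,258) and the square box at (389,364). Next I'll enlarge the side view.

Run:
```python
import cv2,numpy as np
a=cv2.imread("pics/side0.png")
A=cv2.resize(a[115:195,215:305],None,fx=4.4,fy=4.4,interpolation=cv2.INTER_CUBIC)
B=cv2.resize(a[210:306,275:390],None,fx=3.8,fy=3.8,interpolation=cv2.INTER_CUBIC)[:, :]
h=max(A.shape[0],B.shape[0]);o=np.zeros((h,A.shape[1]+4+B.shape[1]-40,3),np.uint8)[:, :800]
o[:A.shape[0],:A.shape[1]]=A; w=800-400; 
w=o.shape[1]-400;o[:B.shape[0],400:]=B[:,:w]
cv2.imwrite("pics/crop.png",o);print(o.shape)
```

```text
(365, 797, 3)
```

View pics/crop.png

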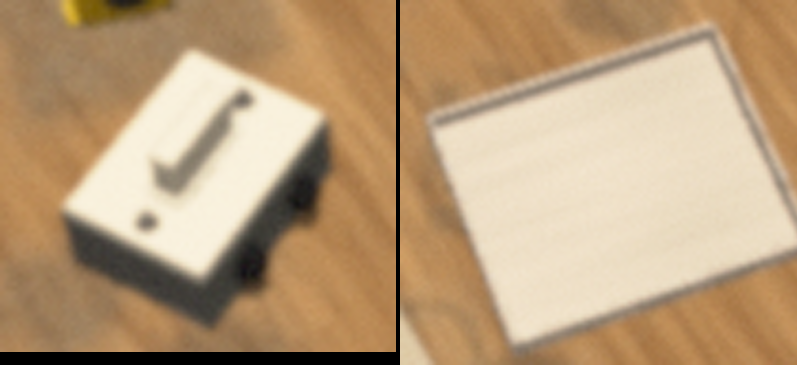

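The oblong plate's corners in the crop are (190,50), (327,117), (205,277) and (65,207). The tray rim's corners are (712,25), (430,120) and (513,350), with the fourth near full-image (382,272).

```bash
cat > h.py <<'E'
import numpy as np,cv2
from plant import calibration
def back(c,px,z):
    K,T=c["K"],c["world_from_camera"]
    px=np.atleast_2d(px).astype(float)
    d=np.c_[px,np.ones(len(px))]@np.linalg.inv(K).T@T[:3,:3].T
    return T[:3,3]+d*((z-T[2,3])/d[:,2])[:,None]
E
python3 - <<'E'
from h import *
c=calibration("side")
def rep(n,px,z):
    P=back(c,px,z)[:,:2]; print(n,P.round(4).tolist(),"ctr",P.mean(0).round(4))
    e=np.roll(P,-1,0)-P; print(np.linalg.norm(e,axis=1).round(4),np.degrees(np.arctan2(e[:,1],e[:,0])).round(1))
A=np.array([(190,50),(327,117),(205,277),(65,207)])/4.4+[215,115]
rep("plate",A,.05)
B=np.array([(712-400,25),(430-400,120),(513-400,350)])/3.8+[275,210]
rep("tray",np.vstack([B,[382,272]]),.02)
rep("square",[[389,336],[417,350],[396,392],[362,366]],.05)
E
```

```text
plate [[0.4282, -0.3594], [0.3879, -0.2808], [0.4932, -0.2259], [0.5342, -0.3031]] ctr [ 0.4609 -0.2923]
[0.0884 0.1188 0.0874 0.12  ] [ 117.2   27.5  -62.1 -152. ]
tray [[0.3544, -0.0403], [0.5275, -0.0744], [0.5597, 0.0708], [0.385, 0.1002]] ctr [0.4566 0.0141]
[0.1764 0.1487 0.1771 0.1438] [ -11.1   77.5  170.4 -102.3]
square [[0.4617, 0.2274], [0.432, 0.2785], [0.5126, 0.3211], [0.539, 0.2477]] ctr [0.4863 0.2687]
[0.0591 0.0911 0.078  0.08  ] [ 120.1   27.9  -70.2 -165.3]
```

Run:
```python
from h import *
c=calibration("scene")
print(back(c,[[327,171],[340,150],[275,176],[404,180],[378,157],[380,183]],0)[:,:2].round(3).tolist())
print(back(c,[[381,181],[381,178]],.082)[:,:2].round(3).tolist())
T=np.array([296+51,243])
print(back(c,[[331,243],[400,272],[365,311],[292,277]],.02)[:,:2].round(3).tolist())
```

```text
[[0.637, -0.403], [0.64, -0.534], [0.761, -0.328], [0.424, -0.429], [0.523, -0.532], [0.482, -0.391]]
[[0.455, -0.267], [0.458, -0.28]]
[[0.516, -0.07], [0.349, -0.024], [0.388, 0.111], [0.555, 0.066]]
```

Call:
jog_arm([
  [85,20,-7,0,0],
  [85,60,-20,0,-0.02],
  [85,105,-36,5,-0.05],
  [85,150,-51,10,-0.08],
  [85,195,-67,15,-0.1],
  [85,240,-82,20,-0.116],
  [85,275,-94,25,-0.116],
  [85,305,-104,30,-0.116],
  [85,320,-109,32,-0.116],
  [85,325,-111,33,-0.116],
  [85,325,-111,33,-0.116],
])

```text
t: 1.52
tool_pos: [0.4612, -0.2925, 0.2064]
eef_rot: [0.0, 0.971, 0.24, -0.0]
wrist_force: [-0.4, 0.3, -0.0]
gripper_width: 0.0853
gripper_force: 0.0
```

Run:
```python
from h import *
from plant import get_image
c=calibration("wrist");a=get_image("wrist")[:,:,::-1]
np.savez("w1.npz",**c)
K,T=c["K"],c["world_from_camera"]
def proj(P):
    p=(np.array(P)-T[:3,3])@T[:3,:3];p=p@K.T;return p[:,:2]/p[:,2:]
th=np.radians(27.8);u=np.array([np.cos(th),np.sin(th)]);v=np.array([-u[1],u[0]]);C=np.array([.461,-.2925])
a=a.copy()
for hx,hy,z in((.06,.043,.05),(.028,.008,.082)):
    q=[np.r_[C+sx*hx*u+sy*hy*v,z] for sx,sy in((1,1),(1,-1),(-1,-1),(-1,1))]
    cv2.polylines(a,[proj(q).round().astype(int)],True,(0,0,255),1)
cv2.imwrite("pics/w1.png",a)
```

```text
(no output)
```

View pics/w1.png

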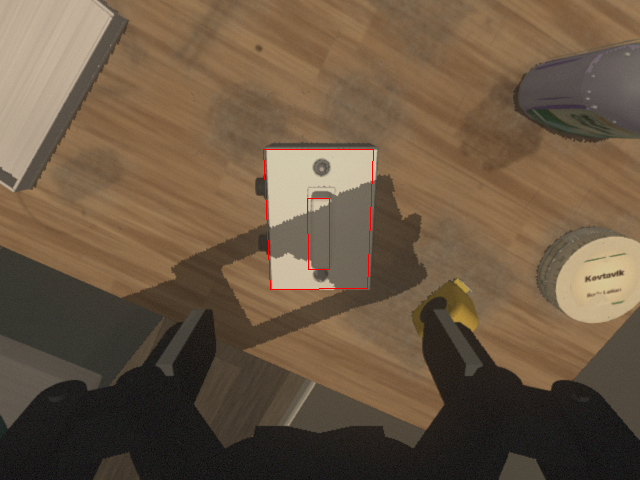

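The wrist view shows the predicted plate and bar overlay agreeing with the real plate (265–377, 147–290) to about 1–2 px, so I shift +1 mm in y and descend.

Call:
jog_arm([
  [85,0,1,20,0],
  [85,0,1,55,0],
  [85,0,1,90,0],
  [60,0,1,115,0],
  [60,0,1,130,0],
  [50,0,1,139,0],
  [45,0,1,143,0],
  [40,0,1,143,0],
  [40,0,1,143,0],
], force=40)

```text
t: 2.7
tool_pos: [0.4624, -0.2936, 0.0643]
eef_rot: [0.001, 0.971, 0.24, 0.001]
wrist_force: [0.5, 0.0, -0.8]
gripper_width: 0.0396
gripper_force: 0.0
```

Call:
jog_arm([
  [22,0,0,0,0],
  [22,0,0,0,0],
  [10,0,0,0,0],
  [10,0,0,0,0],
  [10,0,0,0,0],
  [10,0,0,0,0],
], force=40)

```text
t: 3.45
tool_pos: [0.4621, -0.2934, 0.0637]
eef_rot: [0.0, 0.971, 0.24, 0.0]
wrist_force: [-0.1, -1.0, 3.6]
gripper_width: 0.0155
gripper_force: 39.6
```

Call:
jog_arm([
  [10,0,0,-3,0],
  [10,0,0,-8,0],
  [10,0,0,-15,0],
  [10,0,0,-25,0],
  [10,0,0,-38,0],
  [10,0,0,-52,0],
  [10,0,0,-66,0],
  [10,0,0,-76,0],
  [10,0,0,-80,0],
  [10,0,0,-80,0],
])

```text
t: 4.7
tool_pos: [0.4619, -0.2932, 0.1435]
eef_rot: [0.0, 0.971, 0.24, 0.0]
wrist_force: [0.7, 0.5, -1.9]
gripper_width: 0.0154
gripper_force: 39.1
```

Run:
```python
from h import *
from plant import get_image,telemetry
s=telemetry.read_state();print(s["tool_pos"],s["eef_rot"],s["gripper_width"],s["wrist_force"])
cv2.imwrite("pics/w2.png",get_image("wrist")[:,:,::-1])
w,x,y,z=s["eef_rot"];a=2*np.arctan2(y,x)
X=np.array([np.cos(a),np.sin(a)]);Y=np.array([np.sin(a),-np.cos(a)])
d=np.array([.455,.017])-s["tool_pos"][:2]
print(np.degrees(a),d@X,d@Y,"turn",a-np.radians(-10.8))
```

```text
[ 0.46190714 -0.29324719  0.14345015] [1.17497955e-04 9.70768416e-01 2.40018052e-01 5.93549550e-05] 0.015413604726094095 [ 0.73624441  0.46077653 -1.92075474]
27.77521189540445 0.1384650814926656 -0.2777200894489112 turn 0.6732644572292901
```

View pics/w2.png

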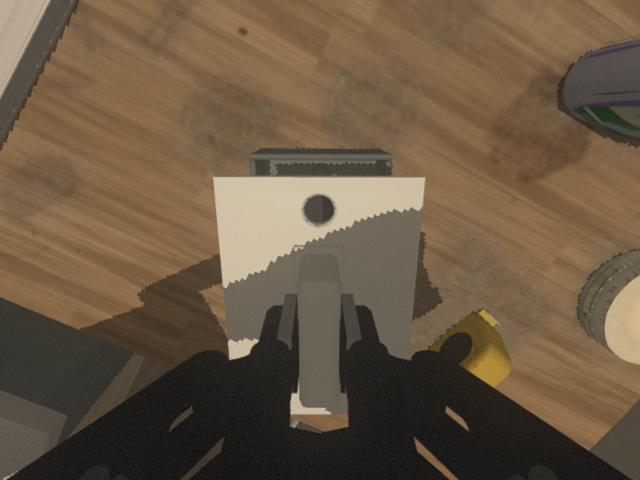

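The cover hangs level in the fingers and is clear of the pins, with the box open below it. I carry it over the tray.

Call:
jog_arm([
  [10,3,-6,0,0.01],
  [10,10,-20,0,0.05],
  [10,22,-45,0,0.11],
  [10,38,-77,0,0.19],
  [10,56,-112,0,0.28],
  [10,75,-150,0,0.37],
  [10,93,-186,0,0.46],
  [10,110,-220,0,0.54],
  [10,124,-248,0,0.61],
  [10,133,-267,0,0.65],
  [10,138,-277,0,0.673],
  [10,138,-278,0,0.673],
])

```text
t: 6.25
tool_pos: [0.4539, 0.018, 0.1429]
eef_rot: [0.0, 0.996, -0.093, -0.0]
wrist_force: [-0.7, -0.1, -2.0]
gripper_width: 0.0151
gripper_force: 39.2
```

Run:
```python
from h import *
from plant import get_image,telemetry
s=telemetry.read_state();print(s["t"],s["tool_pos"],s["eef_rot"],s["gripper_width"],s["joint_vel"].round(3))
c=calibration("wrist");print(c["world_from_camera"].round(3))
np.savez("w3.npz",**c)
a=get_image("wrist")[:,:,::-1].copy()
K,T=c["K"],c["world_from_camera"]
def proj(P):
    p=(np.array(P)-T[:3,3])@T[:3,:3];p=p@K.T;return p[:,:2]/p[:,2:]
th=np.radians(-10.8);u=np.array([np.cos(th),np.sin(th)]);v=np.array([-u[1],u[0]]);C=np.array([.455,.017])
q=[np.r_[C+sx*.09*u+sy*.075*v,.02] for sx,sy in((1,1),(1,-1),(-1,-1),(-1,1))]
cv2.polylines(a,[proj(q).round().astype(int)],True,(0,0,255),1)
cv2.imwrite("pics/w3.png",a)
```

```text
6.25 [0.45386697 0.01795147 0.1428626 ] [ 4.61813440e-06  9.95662435e-01 -9.30382071e-02 -4.56108423e-04] 0.015085942951276113 [-0.008 -0.007  0.003 -0.011 -0.001  0.002]
[[-0.187 -0.933 -0.308  0.534]
 [-0.982  0.177  0.058  0.003]
 [ 0.001  0.314 -0.949  0.279]
 [ 0.     0.     0.     1.   ]]
```

View pics/w3.png

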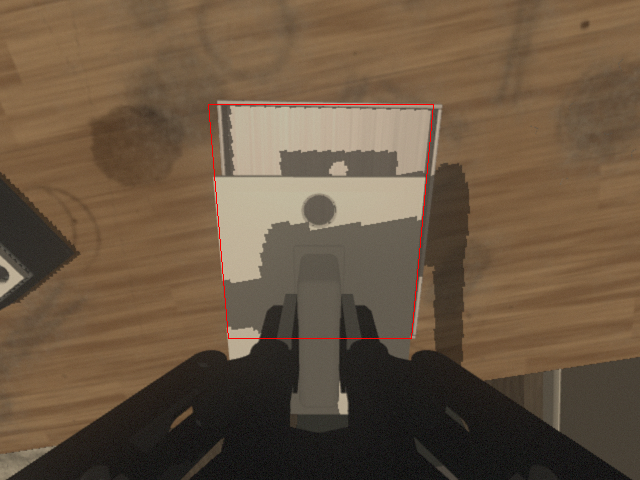

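The real tray sits about 6 px right of and 2 px above my overlay, so I shift +5 mm y and +1 mm x, then lower to just above the floor.

Call:
jog_arm([
  [10,1,5,6,0],
  [10,1,5,22,0],
  [10,1,5,42,0],
  [10,1,5,64,0],
  [10,1,5,84,0],
  [10,1,5,99,0],
  [10,1,5,109,0],
  [10,1,5,114,0],
  [10,1,5,116,0],
  [10,1,5,117,0],
  [10,1,5,117,0],
  [10,1,5,117,0],
])

```text
t: 7.8
tool_pos: [0.4548, 0.0119, 0.0267]
eef_rot: [0.0, 0.996, -0.094, 0.0]
wrist_force: [0.2, 1.2, -2.3]
gripper_width: 0.0155
gripper_force: 39.2
```

Call:
jog_arm([
  [10,0,0,0.7,0],
  [10,0,0,1.4,0],
  [10,0,0,2,0],
  [10,0,0,2.5,0],
  [10,0,0,3,0],
  [10,0,0,3,0],
  [10,0,0,3,0],
])

```text
t: 8.68
tool_pos: [0.4545, 0.0119, 0.0233]
eef_rot: [0.0, 0.996, -0.094, 0.0]
wrist_force: [0.2, -0.4, -1.2]
gripper_width: 0.0153
gripper_force: 39.2
```

Call:
jog_arm([
  [10,0,0,0.4,0],
  [10,0,0,0.8,0],
  [10,0,0,1.2,0],
  [10,0,0,1.2,0],
  [10,0,0,1.2,0],
])

```text
t: 9.3
tool_pos: [0.4545, 0.0119, 0.0221]
eef_rot: [0.0, 0.996, -0.094, 0.0]
wrist_force: [-0.7, 0.8, -1.4]
gripper_width: 0.0154
gripper_force: 39.2
```

Call:
jog_arm([
  [10,0,0,0.3,0],
  [10,0,0,0.6,0],
  [10,0,0,0.6,0],
  [10,0,0,0.6,0],
])

```text
t: 9.8
tool_pos: [0.4545, 0.0119, 0.0217]
eef_rot: [0.0, 0.996, -0.094, 0.0]
wrist_force: [-1.1, 0.3, 0.4]
gripper_width: 0.0152
gripper_force: 39.5
```

Call:
jog_arm([
  [10,0,0,0.3,0],
  [10,0,0,0.5,0],
  [10,0,0,0.5,0],
])

```text
t: 10.18
tool_pos: [0.4545, 0.012, 0.0217]
eef_rot: [0.0, 0.996, -0.094, 0.0]
wrist_force: [-2.4, 0.0, 5.8]
gripper_width: 0.0153
gripper_force: 40.1
```

Floor contact is at the expected height, so I release gently and back off straight up.

Call:
jog_arm([
  [18,0,0,0,0],
  [22,0,0,0,0],
  [30,0,0,0,0],
  [40,0,0,0,0],
  [45,0,0,0,0],
  [45,0,0,0,0],
], force=20)

```text
t: 10.92
tool_pos: [0.4545, 0.0119, 0.021]
eef_rot: [0.0, 0.996, -0.094, 0.0]
wrist_force: [-0.7, 0.3, -0.2]
gripper_width: 0.0451
gripper_force: 0.0
```

Call:
jog_arm([
  [45,0,0,-5,0],
  [45,0,0,-15,0],
  [45,0,0,-35,0],
  [45,0,0,-60,0],
  [45,0,0,-90,0],
  [45,0,0,-120,0],
  [45,0,0,-145,0],
  [45,0,0,-158,0],
  [45,0,0,-160,0],
  [45,0,0,-160,0],
])

```text
t: 12.18
tool_pos: [0.454, 0.012, 0.1801]
eef_rot: [0.0, 0.996, -0.094, -0.001]
wrist_force: [-0.2, 0.7, -0.5]
gripper_width: 0.0453
gripper_force: 0.0
```

Run:
```python
from h import *
from plant import get_image
a=get_image("wrist")[:,:,::-1];b=get_image("side")[:,:,::-1]
cv2.imwrite("pics/end.png",np.hstack([cv2.resize(a,(400,300)),cv2.resize(b[80:410,200:600],(400,300))]))
```

```text
(no output)
```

View pics/end.png

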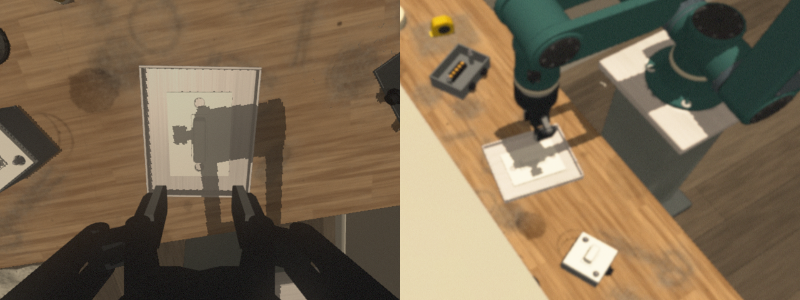

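The cover lies flat and bar up, centred on the tray floor (wrist panel, about (200,135)). The oblong box is open and the square cover is untouched.

```bash
python3 -c "
from plant import arm;print(arm.hand_in())"
```

```text
the job is handed in; nothing more can be done
None
```

The oblong box's cover is off its pins and lies flat, grip bar up, on the tray floor; the square box is still closed, and the job was handed in at about 12 s.

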